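Charge the ball mill and offer up its cover plate

TASK

Charge the ball mill: pour all eight steel balls from the clear beaker into the open grinding jar and stand the empty beaker back upright on the bench. Then pick up the jar's cover plate and finish holding it in the gripper, level and still, about a centimetre above the jar's flange without touching it, its four corner holes lined up over the four threaded holes, so that I can start the screws through it without scuffing the seal. Do not let go at the end, and leave the other things on the bench where they are.

Things in the scene. Friction and masses are not known exactly. Their poses are not given: they have to be found in the camera images.
- mill: Ball mill, fixed on the bench: white housing, sloping control panel, and on top an open round steel jar with a square flange. Origin on the bench under the jar axis; x, y along the flange edges, panel at -x. Housing x -136 to +113, y -100 to +100 mm, 60 mm high (panel knob 75); flange 120 x 120 mm, 10 mm thick, top 145 mm above the bench.
- jar_mouth (a point): Centre of the jar mouth, level with the flange top, 145 mm above the bench; axes as the mill's. The round bore is 84 mm in diameter and 56 mm deep. A thin black seal ring lies in a groove round the mouth.
- beaker: Clear plastic beaker on the bench with eight steel balls in it: outside diameter 64 mm (foot) to 65 mm (rim), 85 mm tall, wall 3, floor 4 mm, 80 g empty. Origin at the centre of its underside, z up. Grip it across its diameter, from above or aslant, with 40 N. Tipped about 100 degrees from upright it empties: the balls roll off the lower lip.
- beaker_rim (a point): Centre of the beaker's mouth, on its axis 85 mm above its underside.
- ball0_center (a point): Centre of a 16 mm polished steel grinding ball (16.5 g), one of eight, all in the beaker at the start.
- ball1_center (a point): Centre of a 16 mm polished steel grinding ball (16.5 g).
- ball2_center (a point): Centre of a 16 mm polished steel grinding ball (16.5 g).
- ball3_center (a point): Centre of a 16 mm polished steel grinding ball (16.5 g).
- ball4_center (a point): Centre of a 16 mm polished steel grinding ball (16.5 g).
- ball5_center (a point): Centre of a 16 mm polished steel grinding ball (16.5 g).
- ball6_center (a point): Centre of a 16 mm polished steel grinding ball (16.5 g).
- ball7_center (a point): Centre of a 16 mm polished steel grinding ball (16.5 g).
- plate: Cover plate of the jar, lying on the bench: square steel plate 120 x 120 x 5 mm with an 8 mm through hole at each corner (at x +-48, y +-48 mm) and a black bow handle on top, about 0.4 to 0.65 kg. Origin at the centre of its underside; x and y along its edges, z up, the handle runs along x. Fits any of its four quarter turns on the flange.
- plate_handle (a point): Middle of the handle bar, 33 mm above the plate's underside. The bar is 76 mm long (along the plate's x), 12 mm wide and 12 mm tall, on two 10 mm round posts 30 mm either side of the middle; 22 mm of free space under it. Grip it across its width, from above, with 80 N.
- thread0 (a point): Threaded M6 screw hole in the flange top, at x 48, y 48 mm from the jar axis in the mill's axes; a dark round hole.
- thread1 (a point): Threaded M6 screw hole in the flange top, at x -48, y 48 mm from the jar axis in the mill's axes; a dark round hole.
- thread2 (a point): Threaded M6 screw hole in the flange top, at x -48, y -48 mm from the jar axis in the mill's axes; a dark round hole.
- thread3 (a point): Threaded M6 screw hole in the flange top, at x 48, y -48 mm from the jar axis in the mill's axes; a dark round hole.
- hole0 (a point): Corner hole of the cover plate, at its underside: x 48, y 48 mm in the plate's axes.
- hole2 (a point): Corner hole of the cover plate, at its underside: x -48, y -48 mm in the plate's axes.
- screw_dish: Bystander: white dish 72 mm across, 14 mm high, with the four cover screws. Origin at the centre of its underside.
- hex_key: Bystander: hex key with a red T handle (90 mm wide, 16 mm thick) and a 110 mm steel shaft along its x, lying on the bench. Origin under the handle's middle.
- wash_bottle: Bystander: white wash bottle with a blue cap and spout, 62 mm across, 186 mm tall. Origin at the centre of its underside.
- tube_rack: Bystander: green rack of small tubes, 75 x 145 mm, 50 mm high. Origin at the centre of its underside.
Mind the look-alikes: they are no part of the job. Leave any orange look-alike of the beaker alone.

How it is judged:
On the way, in this order (a step that is already met when the one before it is completed fails the run):
1. the beaker is tipped over the jar to pour (angle between beaker's own z axis and vertical above 1 rad and horizontal distance between beaker_rim and jar_mouth below 0.1 m and z of beaker_rim in the frame of jar_mouth above 0 m), for 0.1 s.
2. all eight balls are in the jar and the beaker stands upright on the bench, let go (horizontal distance between each of ball0_center, ball1_center, ball2_center, ball3_center, ball4_center, ball5_center, ball6_center, ball7_center and jar_mouth below 0.042 m and z of ball0_center in the frame of jar_mouth between -0.062 and -0.02 m and z of ball1_center in the frame of jar_mouth between -0.062 and -0.02 m and z of ball2_center in the frame of jar_mouth between -0.062 and -0.02 m and z of ball3_center in the frame of jar_mouth between -0.062 and -0.02 m and z of ball4_center in the frame of jar_mouth between -0.062 and -0.02 m and z of ball5_center in the frame of jar_mouth between -0.062 and -0.02 m and z of ball6_center in the frame of jar_mouth between -0.062 and -0.02 m and z of ball7_center in the frame of jar_mouth between -0.062 and -0.02 m and height (world z) of beaker between -0.004 and 0.006 m and angle between beaker's own z axis and vertical below 0.08 rad and contact force between beaker and the fingers below 0.1 N), for 0.2 s.
At the end, for the whole second after the job is handed in: Gripper holds the cover plate level (0.05 rad) and still, underside 5 to 18 mm above the flange, not touching the mill, each corner hole within 4 mm horizontally of a threaded hole (any quarter turn); all eight balls in the jar 20 mm or more below its mouth; beaker upright on the bench, let go (all of step 2 and ((horizontal distance between hole0 and thread0 below 0.004 m and horizontal distance between hole2 and thread2 below 0.004 m) or (horizontal distance between hole0 and thread1 below 0.004 m and horizontal distance between hole2 and thread3 below 0.004 m) or (horizontal distance between hole0 and thread2 below 0.004 m and horizontal distance between hole2 and thread0 below 0.004 m) or (horizontal distance between hole0 and thread3 below 0.004 m and horizontal distance between hole2 and thread1 below 0.004 m)) and z of plate in the frame of jar_mouth between 0.005 and 0.018 m and angle between plate's own z axis and vertical below 0.05 rad and contact force between plate and the fingers above 2 N and contact force between plate and mill below 0.1 N and linear speed of plate below 0.015 m/s and angular speed of plate below 0.1 rad/s); the arm keeps its last pose, push and grip.
It fails at once if a bystander (screw dish, hex key, wash bottle, tube rack) is shifted by more than 25 mm (distance of any of screw_dish, hex_key, wash_bottle, tube_rack from where it was at the start of the episode above 0.025 m).
It fails at once if the wash bottle is tipped over (angle between wash_bottle's own z axis and vertical above 0.5 rad).
It also fails if it takes over 72 s, if anything falls off the work surface, if the arm or the gripper's body presses on something with over 40 N, if the wrist force passes 120 N, or if a joint passes its speed limit or range.

ROBOT

A 6-joint arm with a two-finger parallel gripper is mounted at the origin on the work surface. World frame = base frame: x ahead of the robot, y to its left, z up, the work surface at z = 0. Lengths are in m, angles in rad, forces in N, time in s.
With the tool pointing down it reaches from about 0.325 to 0.9 m from the base axis. Payload 6.1 kg.
Tool frame: the origin (TCP) lies midway between the tips of the shut fingers; the grasp point (between the pads) lies 19 mm behind it; x points along the fingers, y is the direction in which the jaws open and shut, and the axes are right-handed (so a half turn about x gives the same grasp; the last joint's range is limited). The gripper opens to 85 mm and grips with 20 to 120 N. Pads are 22 mm wide; open, the fingers measure 114 mm over their backs; the gripper's body (76 mm by 85 mm) begins 54 mm behind the grasp point. The pads swing forward as they close: fully open they stand 13 mm farther back than shut.
Start: joints at [-1.253, 0.22, 1.526, -0, 1.395, -0.126], TCP at [0.268, -0.564, 0.231] pointing down, gripper open.
Joint ranges: [-2.98, 2.98], [-0.91, 2.08], [0.09, 2.57], [-1.24, 4.39], [0.2, 2.65], [-2.68, 2.68]. Speed limits (rad/s): [2.57, 2.57, 3.01, 3.14, 3.14, 3.14].

INTERFACE

Orientations are given as [roll, pitch, yaw] about the fixed x, y, z axes, in that order (R = Rz(yaw) Ry(pitch) Rx(roll)).
In Python, from plant import movep, move_l, set_joints, gripper_to, hold, inverse_kinematics, observe, get_image, get_calibration, Unreachable, job_done gives the robot as it stands. Calls block until the motion is done:
- movep(position, orientation): joint-space move of the TCP to a pose.
- move_l(position, feed=0.15, rotation=None, max_force=None): straight line of the TCP; rotation=None keeps the orientation; feed is the mean speed in m/s. With max_force (N) it stops when the force on the tool has changed by that much, and returns True; else False.
- set_joints(angles): joint-space move.
- gripper_to(opening, f_grip=None): finger opening in m; f_grip is the grip in N (None keeps the last); returns when the fingers have stopped.
- hold(seconds).
- inverse_kinematics(position, orientation): joint angles nearest the present ones, or None.
- observe(): the state.
- get_image(name): name is "scene" or "top" or "wrist"; returns (picture, depth): 420x560x3 uint8, red, green, blue; 420x560 float32, m along the optical axis (not along the pixel's ray), 0 where there is no reading.
- get_calibration(name): a dict with "intrinsics" (3x3 intrinsics, pixels), "world_from_camera" (4x4, takes a point from camera to world coordinates). Camera axes: x right, y down, z forward; pixel columns grow to the right and rows downward; lengths in m; the calibration is good to about 2 mm. A picture is of the moment at which its call begins: read the wrist's pose just before it. get_calibration takes no time and is no camera call; for the wrist camera it gives the pose at the moment of the call.
A pose or a line that the arm cannot do raises Unreachable and nothing moves.
- job_done(): hands the job in, once; it reports no verdict.
The state is a dict: "time_s": time; "q": joint angles; "joint_velocities": joint speeds; "joint_torque": joint torques, N m; "eef_pos": TCP position; "tcp_rot": TCP orientation; "ft_force": force on the tool from outside, world axes, zero at the start; "torque": the same for the moment, N m; "opening": finger opening in m.
Only numpy, scipy, OpenCV 4.12 (cv2) and the standard library are available. Lean on these libraries where they do the work, as an engineer would, in place of code of your own. Each camera call takes 0.05 s, during which the arm holds its last target.

## Working session

There is one attempt and no reset: what is moved stays moved. The work goes in short steps, each a Python script; the robot and the scene stay as the last script left them, time stands still between calls to the robot, and variables do not carry over. Pictures are saved under pics/ and viewed, and the job is handed in when it is done.

```bash
ls; mkdir -p pics; python3 - <<'E'
from plant import *
import cv2,numpy as np
for n in ["scene","top","wrist"]:
    c=get_calibration(n); im,d=get_image(n)
    cv2.imwrite(f"pics/{n}0.png",im[:,:,::-1]); np.savez(f"pics/{n}0.npz",im=im,d=d,K=c["intrinsics"],T=c["world_from_camera"])
    print(n,np.round(c["intrinsics"],1).tolist(),np.round(c["world_from_camera"],3).tolist())
print(observe())
E
```

```text
pics
scene [[456.8, 0.0, 274.5], [0.0, 456.8, 214.7], [0.0, 0.0, 1.0]] [[0.867, 0.265, -0.421, 1.056], [0.498, -0.466, 0.732, -0.901], [-0.003, -0.844, -0.536, 0.781], [0.0, 0.0, 0.0, 1.0]]
top [[544.1, 0.0, 277.9], [0.0, 544.1, 208.1], [0.0, 0.0, 1.0]] [[-0.0, -0.989, 0.145, 0.329], [-1.0, -0.001, -0.006, -0.01], [0.006, -0.145, -0.989, 1.475], [0.0, 0.0, 0.0, 1.0]]
wrist [[360.6, 0.0, 283.4], [0.0, 360.6, 208.9], [0.0, 0.0, 1.0]] [[0.429, -0.868, -0.249, 0.331], [-0.903, -0.413, -0.117, -0.534], [-0.001, 0.275, -0.961, 0.372], [0.0, 0.0, 0.0, 1.0]]
{'time_s': 0.15, 'q': array([-1.25310790e+00,  2.21021735e-01,  1.52733275e+00,  3.31314579e-05,
        1.39468822e+00, -1.26109565e-01]), 'joint_velocities': array([-0.00064745, -0.0031888 , -0.00291272,  0.00044574, -0.00101295,
        0.00034313]), 'joint_torque': array([ 1.19179400e-03, -4.97486150e+01, -3.89902639e+01, -2.57707831e-05,
        7.15502611e-03, -3.33334060e-05]), 'eef_pos': array([ 0.26821736, -0.56402355,  0.23047318]), 'tcp_rot': array([-1.71939142,  1.56934591,  1.86599339]), 'ft_force': array([-0.1591645 ,  0.21573786,  0.37534576]), 'torque': array([ 0.01728651,  0.01094463, -0.04191151]), 'opening': 0.08556451132488271}
```

View pics/scene0.png

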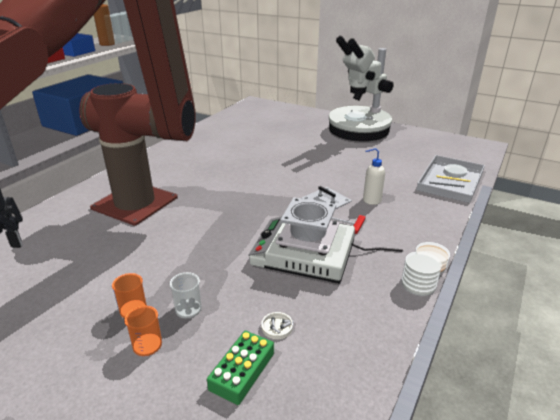

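View pics/top0.png

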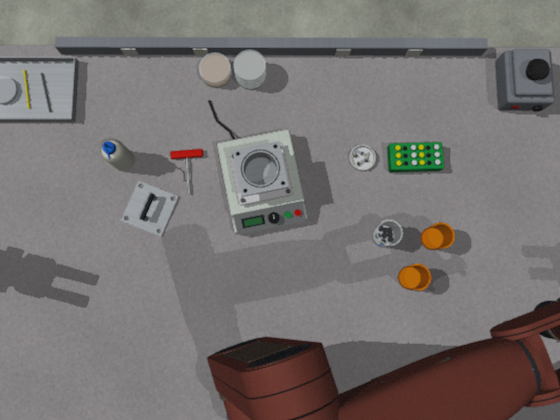

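View pics/wrist0.png

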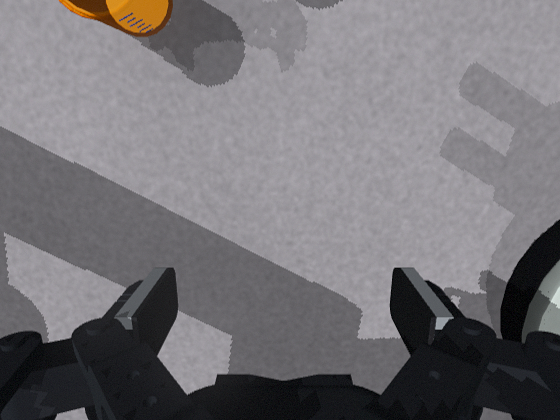

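The top view shows the mill with its jar mouth at about (260,168) and the plate at (150,208), handle tilted. The clear beaker is at (388,233) with the orange look-alikes at (437,237) and (414,278). The dish is at (362,157), the rack at (416,157), the hex key at (187,165) and the bottle at (115,155).

```bash
python3 - <<'E'
import cv2,numpy as np
im=cv2.imread("pics/top0.png")
a=cv2.resize(im[120:245,205:315],None,fx=5,fy=5,interpolation=cv2.INTER_CUBIC)[:600]
b=cv2.resize(im[205:305,355:465],None,fx=5,fy=5,interpolation=cv2.INTER_CUBIC)
c=cv2.resize(im[170:245,110:190],None,fx=7,fy=7,interpolation=cv2.INTER_CUBIC)
for n,x in zip("abc",[a,b,c]): cv2.imwrite(f"pics/top0{n}.png",x)
E
cat > h.py <<'E'
import numpy as np
def ray(K,T,u,v,z):
    d=T[:3,:3]@np.array([(u-K[0,2])/K[0,0],(v-K[1,2])/K[1,1],1.0]); o=T[:3,3]
    return o+d*(z-o[2])/d[2]
def proj(K,T,p):
    c=T[:3,:3].T@(np.asarray(p)-T[:3,3]); return K[:2,:2]@(c[:2]/c[2])+K[:2,2]
E
```

```text
(no output)
```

View pics/top0a.png

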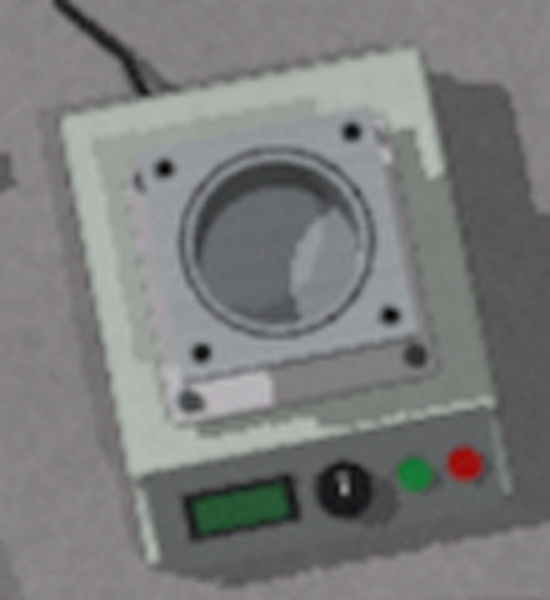

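View pics/top0b.png

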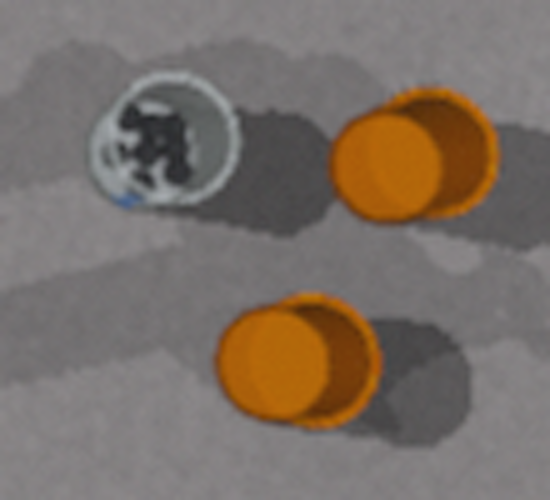

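View pics/top0c.png

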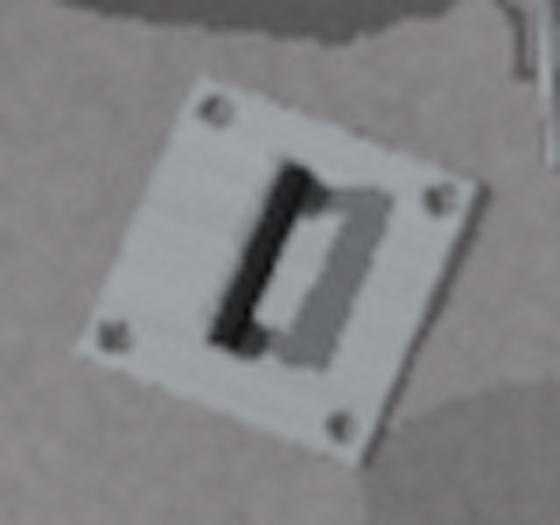

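Crop positions, in crop pixels: threads at (164,168), (352,131), (391,316), (202,353). Beaker rim centre at (173,138). Plate holes at (215,110), (441,200), (341,427), (114,337).

```bash
python3 - <<'E'
import numpy as np
from h import *
z=np.load("pics/top0.npz");K,T=z["K"],z["T"]
f=lambda U,V,s,ou,ov,h: ray(K,T,(U+.5)/s-.5+ou,(V+.5)/s-.5+ov,h)
th=np.array([f(u,v,5,205,120,.145) for u,v in [(164,168),(352,131),(391,316),(202,353)]])
print("thr",th.round(4),th.mean(0).round(4)); 
for i in range(4):
    e=th[(i+1)%4]-th[i]; print(np.linalg.norm(e).round(4),np.degrees(np.arctan2(e[1],e[0])).round(2))
ho=np.array([f(u,v,7,110,170,.005) for u,v in [(215,110),(441,200),(341,427),(114,337)]])
print("plate",ho.round(4),ho.mean(0).round(4)); 
for i in range(4):
    e=ho[(i+1)%4]-ho[i]; print(np.linalg.norm(e).round(4),np.degrees(np.arctan2(e[1],e[0])).round(2))
a=f(298,170,7,110,170,.039);b=f(231,340,7,110,170,.039); print("handle",a,b,(a+b)/2,np.degrees(np.arctan2(*(a-b)[1::-1])))
for n,(u,v) in dict(beaker=(173,138),o1=(436,153),o2=(318,360)).items(): print(n,f(u,v,5,355,205,.085).round(4))
print("dish",ray(K,T,362,157,.014),"rack",ray(K,T,416,157,.05),"bottlecap",ray(K,T,109,148,.18),"key",ray(K,T,187,154,.016),ray(K,T,190,193,.005))
print("jarmouth",f(277,242,5,205,120,.145))
E
```

```text
thr [[ 0.6629  0.0833  0.145 ]
 [ 0.6821 -0.0109  0.145 ]
 [ 0.5875 -0.0304  0.145 ]
 [ 0.5687  0.0635  0.145 ]] [0.6253 0.0264 0.145 ]
0.0962 -78.49
0.0966 -168.38
0.0957 101.31
0.0963 11.9
plate [[0.6074 0.3585 0.005 ]
 [0.5717 0.2691 0.005 ]
 [0.4826 0.3053 0.005 ]
 [0.5177 0.3944 0.005 ]] [0.5449 0.3318 0.005 ]
0.0963 -111.74
0.0962 157.89
0.0958 68.52
0.0966 -21.82
handle [0.5777018  0.31749755 0.039     ] [0.51222175 0.34071452 0.039     ] [0.54496178 0.32910604 0.039     ] -19.52275330429822
beaker [ 0.4703 -0.3045  0.085 ]
o1 [ 0.4626 -0.4395  0.085 ]
o2 [ 0.3571 -0.3748  0.085 ]
dish [ 0.68550764 -0.25071378  0.014     ] rack [ 0.67689739 -0.39012057  0.05      ] bottlecap [0.66675292 0.39426859 0.18      ] key [0.69288296 0.23078661 0.016     ] [0.58605709 0.22176591 0.005     ]
jarmouth [0.62506768 0.02649106 0.145     ]
```

```bash
cat >> h.py <<'E'
from scipy.spatial.transform import Rotation as Rn
JAR=np.array([.6253,.0264,.145]); BK=np.array([.4703,-.3045,0.])
HG=.058; OFF=.025
def eul(R): return Rn.from_matrix(R).as_euler('xyz')
def grasp_R(s,psi,flip):
    d=np.array([np.cos(psi),np.sin(psi),0]); up=np.array([0,0,1.])
    x=np.cos(s)*d-np.sin(s)*up; y=np.cross(up,d)*(1 if flip==0 else -1)
    return np.stack([x,y,np.cross(x,y)],1)
def tool_for(Rb,pb,G):  # beaker pose -> tcp ; G tool rot in beaker frame
    R=Rb@G; return pb+Rb@np.array([0,0,HG])+R[:,0]*OFF, R
def pour_pose(th,phi,back,G,psi,rise=.025,delta=0):
    # beaker tilted th toward world heading phi; beaker body axis 'forward' = psi+delta of pick frame
    up=np.array([0,0,1.]); d=np.array([np.cos(phi),np.sin(phi),0])
    Rt=Rn.from_rotvec(np.cross(up,d)*th).as_matrix()
    Rb=Rt@Rn.from_euler('z',phi-(psi+delta)).as_matrix()
    lip=JAR-d*back+up*(rise+.085*max(0,np.cos(th)))
    zb=Rb[:,2]; l=np.cos(th)*d-np.sin(th)*up
    rim=lip-l*.032; return Rb,rim-.085*zb
E
python3 - <<'E'
from h import *
from plant import *
import time
t=time.time(); n=0; res=[]
r=np.radians
def ik(p,R):
    return inverse_kinematics(p,eul(R))
for s in r([20,30,40,50,60,70]):
  for psi in r(np.arange(-180,180,20)):
    for flip in (0,1):
      G=grasp_R(s,psi,flip); p,R=tool_for(np.eye(3),BK,G); q0=ik(p,R); n+=1
      if q0 is None: continue
      for delta in (0,r(90),r(-90)):
       for phi in r(np.arange(-180,180,30)):
        qs=[]
        for th in r([108,60,5]):
          Rb,pb=pour_pose(th,phi,.025,G,psi,delta=delta,rise=.025 if delta==0 else .045)
          q=ik(*tool_for(Rb,pb,G)); n+=1
          if q is None: break
          qs.append(q)
        else:
          qs=[np.array(q0)]+[np.array(q) for q in qs[::-1]]
          res.append((max(np.abs(np.diff(qs,axis=0)).max(1)),np.degrees([s,psi,flip*r(1),delta,phi]).round(),[q.round(2) for q in qs]))
print(n,time.time()-t,len(res),observe()["time_s"])
res.sort(key=lambda a:a[0])
for a in res[:40]: print(round(a[0],2),a[1].tolist(),a[2][0].tolist(),a[2][3].tolist())
import pickle; pickle.dump(res,open("res.pkl","wb"))
E
```

```text
<stdin>:18: UserWarning: Gimbal lock detected. Setting third angle to zero since it is not possible to uniquely determine all angles.
Traceback (most recent call last):
ValueError: time passes only in moves, steps and waits
```

```bash
python3 - <<'E' 2>&1 | grep -v Warn
from h import *
from plant import *
r=np.radians
print(observe()["time_s"])
n=0
try:
  for s in r([30,50,70]):
    for psi in r(np.arange(-180,180,45)):
      G=grasp_R(s,psi,0); p,R=tool_for(np.eye(3),BK,G); q=inverse_kinematics(p,eul(R)); n+=1
      print(np.degrees([s,psi]).round(), None if q is None else np.round(q,3).tolist())
except Exception as e: print(n,repr(e))
E
```

```text
0.15
[  30. -180.] [-0.49, 1.002, 1.094, -0.463, 1.993, 1.108]
[  30. -135.] [-0.291, 0.761, 1.52, -0.867, 1.556, 0.84]
[ 30. -90.] None
[ 30. -45.] [-0.651, 0.177, 2.456, 3.367, 0.546, 1.445]
[30.  0.] [-1.2, 0.283, 2.307, 1.577, 0.939, 2.221]
[30. 45.] [-1.192, 0.596, 1.803, 0.932, 1.433, 2.248]
[30. 90.] [-0.989, 0.887, 1.298, 0.523, 1.878, 2.061]
[ 30. 135.] [-0.738, 1.059, 0.993, 0.048, 2.135, 1.62]
[  50. -180.] [-0.534, 0.752, 1.338, -0.335, 1.671, 1.11]
[  50. -135.] [-0.387, 0.555, 1.649, -0.659, 1.316, 0.695]
[ 50. -90.] [-0.385, 0.275, 2.049, -0.986, 0.795, 0.327]
[ 50. -45.] None
[50.  0.] None
[50. 45.] [-1.075, 0.41, 1.863, 0.719, 1.208, 2.469]
[50. 90.] [-0.933, 0.661, 1.484, 0.393, 1.589, 2.094]
[ 50. 135.] [-0.734, 0.794, 1.269, 0.034, 1.776, 1.617]
[  70. -180.] [-0.607, 0.509, 1.592, -0.202, 1.336, 1.04]
[  70. -135.] [-0.532, 0.39, 1.76, -0.378, 1.112, 0.443]
[ 70. -90.] [-0.555, 0.225, 1.973, -0.418, 0.799, -0.282]
[ 70. -45.] [-0.699, 0.11, 2.108, -0.054, 0.577, -1.444]
[70.  0.] None
[70. 45.] None
[70. 90.] [-0.843, 0.455, 1.67, 0.239, 1.29, 2.2]
[ 70. 135.] [-0.727, 0.534, 1.555, 0.02, 1.401, 1.623]
```

```bash
cat > fk.py <<'E'
import numpy as np, json, os
from scipy.spatial.transform import Rotation as Rn
from scipy.optimize import least_squares
def rz(a): c,s=np.cos(a),np.sin(a); return np.array([[c,-s,0],[s,c,0],[0,0,1]])
def ry(a): c,s=np.cos(a),np.sin(a); return np.array([[c,0,s],[0,1,0],[-s,0,c]])
def chain(q,P):
    a,h,sy,L1,e,L2,w,L6,c=P[:9]; s4,s6=P[9:11]
    R1=rz(q[0]); p0=R1@[a,sy,h]; R2=R1@ry(q[1]); p1=p0+R2@[0,0,L1]
    R3=R2@ry(q[2]); p2=p1+R3@[e,0,L2]; R5=R3@rz(s4*q[3])@ry(q[4]); p3=p2+R5@[0,w,L6]
    # tool x = R5 z ; roll q6
    R6=R5@rz(s6*q[5]+c)@np.array([[0,0,1],[0,1,0],[1,0,0]])@np.diag([1,1,1.]) 
    R6=R6.copy(); R6[:,2]=np.cross(R6[:,0],R6[:,1]); return p3,R6,[p0,p1,p2,p3]
E
python3 - <<'E' 2>&1 | grep -v Warn
from h import *
from plant import *
from fk import *
r=np.radians; D=[]
for s in r([35,55,75]):
    for psi in r(np.arange(-180,180,45)):
      p,R=tool_for(np.eye(3),BK,grasp_R(s,psi,0)); q=inverse_kinematics(p,eul(R))
      if q is not None: D.append((np.array(q),p,R))
best=None
for s4 in (1,-1):
  for s6 in (1,-1):
    for c in (0,1.57,3.14,-1.57):
      f=lambda x:np.concatenate([np.r_[(o:=chain(q,np.r_[x,s4,s6]))[0]-p,.3*(o[1]-R).ravel()] for q,p,R in D])
      o=least_squares(f,[0,.4,.08,.4,0,.4,0,.2,c])
      if best is None or o.cost<best[0]: best=(o.cost,o.x,s4,s6)
print(best); json.dump(list(best[1])+[best[2],best[3]],open("P.json","w"))
print(chain([-1.253,.22,1.526,0,1.395,-.126],np.r_[best[1],best[2:]])[0])
E
```

```text
(np.float64(6.540888015687602e-27), array([3.49265946e-16, 3.11100000e-01, 7.86000000e-02, 4.11600000e-01,
       5.24000000e-02, 5.47700000e-01, 1.03497250e-17, 3.33900000e-01,
       1.57079633e+00]), 1, 1)
[ 0.26846143 -0.56458642  0.23181276]
```

```bash
cat >> fk.py <<'E'
P=np.array(json.load(open("P.json"))) if os.path.exists("P.json") else None
LO=np.array([-2.98,-.91,.09,-1.24,.2,-2.68]);HI=np.array([2.98,2.08,2.57,4.39,2.65,2.68])
def ik(p,R):
    """analytic; returns (q, margin) or None"""
    a,h,sy,L1,e,L2,w,L6,c,s4,s6=P
    pw=p-L6*R[:,0]; r2=pw[0]**2+pw[1]**2-sy**2
    if r2<=0: return None
    X=np.sqrt(r2); q1=np.arctan2(pw[1],pw[0])-np.arctan2(sy,X); Z=pw[2]-h
    Lf=np.hypot(L2,e); de=np.arctan2(e,L2); cc=(X*X+Z*Z-L1**2-Lf**2)/(2*L1*Lf)
    if abs(cc)>1: return None
    b=np.arccos(cc); q3=b-de; q2=np.arctan2(X,Z)-np.arctan2(Lf*np.sin(b),L1+Lf*np.cos(b))
    # R5 rz(q6+c) M = R -> 
    M=np.array([[0,0,1],[0,1,0],[1,0,0.]]); M[:,2]=np.cross(M[:,0],M[:,1])
    W=(rz(q1)@ry(q2+q3)).T@R@M.T   # rz(q4)ry(q5)rz(q6+c)
    q5=np.arccos(np.clip(W[2,2],-1,1)); q4=np.arctan2(W[1,2],W[0,2]); q6=np.arctan2(W[2,1],-W[2,0])-c
    q4=(q4+1.24)%(2*np.pi)-1.24; q6=(q6+np.pi)%(2*np.pi)-np.pi; q1=(q1+np.pi)%(2*np.pi)-np.pi
    q=np.array([q1,q2,q3,q4,q5,q6]); return q,np.minimum(q-LO,HI-q).min()
E
cat > search.py <<'E'
from h import *; from fk import *
r=np.radians
# obstacles: (cx,cy,radius,height)
OBS=[(.4626,-.4395,.033,.087),(.3571,-.3748,.033,.087),(.686,-.251,.037,.016),(.667,.394,.032,.19)]
RACK=(.677,-.39)
def clear(p,R,th_mill=True):
    m=1
    for t,rad in [(.02,.05),(.05,.055),(.085,.055),(.13,.06),(.18,.06),(.23,.06),(.28,.06),(.334,.065)]:
        c=p-R[:,0]*t
        if t>.06: m=min(m,c[2]-rad)
        for (x,y,ro,h) in OBS:
            m=min(m,max(np.hypot(c[0]-x,c[1]-y)-ro,c[2]-h)-(rad if t>.06 else .03))
        dx=c[0]-JAR[0];dy=c[1]-JAR[1]; a=r(11.6); u=dx*np.cos(a)+dy*np.sin(a);v=-dx*np.sin(a)+dy*np.cos(a)
        if t>.06:
            m=min(m,max(abs(u)-.06,abs(v)-.06,c[2]-.145)-rad, max(abs(u)-.13,abs(v)-.1,c[2]-.07)-rad,max(abs(c[0]-RACK[0])-.04,abs(c[1]-RACK[1])-.075,c[2]-.05)-rad)
    return m
res=[]
for s in r([15,25,35,45,55,65]):
  for psi in r(np.arange(-180,180,15)):
    for flip in (0,1):
      G=grasp_R(s,psi,flip); p,R=tool_for(np.eye(3),BK,G); o=ik(p,R)
      if o is None or o[1]<.08: continue
      cl=min(clear(p,R),clear(p-R[:,0]*.06,R)); 
      if cl<.01: continue
      q0,m0=o
      for delta in r([0,45,-45,90,-90]):
       for phi in r(np.arange(-180,180,15)):
        qs=[q0];mm=m0;c2=cl
        for th in r([5,30,60,85,110]):
          rise=.02+.03*abs(np.sin(delta))
          pR=tool_for(*pour_pose(th,phi,.025,G,psi,delta=delta,rise=rise),G); o=ik(*pR)
          if o is None or o[1]<.08: break
          c2=min(c2,clear(*pR)); qs.append(o[0]);mm=min(mm,o[1])
          if c2<.01: break
        else:
          dq=np.abs(np.diff(qs,axis=0)).max(1)
          res.append((dq.sum(),np.degrees([s,psi,delta,phi]).round().astype(int).tolist()+[flip],round(mm,2),round(c2,3),dq.round(2)))
res.sort(key=lambda a:a[0])
print(len(res))
for a in res[:15]: print(a)
print("delta0")
for a in [a for a in res if a[1][2]==0][:25]: print(a)
E
python3 search.py
```

```text
2569
(np.float64(1.7192079700327922), [35, -120, 45, -60, 0], np.float64(0.16), np.float64(0.011), array([0.6 , 0.31, 0.32, 0.23, 0.25]))
(np.float64(1.7390999363205106), [35, 150, -45, 105, 1], np.float64(0.28), np.float64(0.027), array([0.51, 0.29, 0.34, 0.31, 0.29]))
(np.float64(1.7518149768300602), [45, -120, 45, -60, 0], np.float64(0.13), np.float64(0.038), array([0.61, 0.31, 0.33, 0.24, 0.26]))
(np.float64(1.754706491504558), [45, 150, -45, 105, 1], np.float64(0.15), np.float64(0.029), array([0.48, 0.3 , 0.37, 0.32, 0.29]))
(np.float64(1.7566077660221275), [35, -135, 45, -60, 0], np.float64(0.16), np.float64(0.029), array([0.63, 0.31, 0.32, 0.23, 0.25]))
(np.float64(1.7613706220315488), [15, -150, 45, -75, 0], np.float64(0.33), np.float64(0.013), array([0.64, 0.28, 0.34, 0.27, 0.25]))
(np.float64(1.7725340386472697), [15, -150, 45, -90, 0], np.float64(0.26), np.float64(0.013), array([0.56, 0.31, 0.36, 0.28, 0.26]))
(np.float64(1.7766513236450756), [25, 150, -45, 105, 1], np.float64(0.18), np.float64(0.014), array([0.58, 0.29, 0.32, 0.29, 0.3 ]))
(np.float64(1.7780532235845856),
[... 3457 characters left out ...]
at64(0.03), array([0.63, 0.54, 0.39, 0.33, 0.35]))
(np.float64(2.231579800951446), [45, -135, 0, -60, 0], np.float64(0.48), np.float64(0.03), array([0.68, 0.5 , 0.47, 0.27, 0.3 ]))
(np.float64(2.233425869397077), [55, -120, 0, -90, 0], np.float64(0.55), np.float64(0.02), array([0.65, 0.42, 0.52, 0.36, 0.28]))
(np.float64(2.2340805594875417), [55, -105, 0, -90, 0], np.float64(0.47), np.float64(0.02), array([0.65, 0.42, 0.52, 0.36, 0.28]))
(np.float64(2.242034082829859), [45, -90, 0, -75, 0], np.float64(0.12), np.float64(0.03), array([0.68, 0.45, 0.52, 0.33, 0.26]))
(np.float64(2.2456060174317956), [55, -75, 0, -75, 0], np.float64(0.36), np.float64(0.02), array([0.74, 0.46, 0.48, 0.3 , 0.26]))
```

```bash
cat >> h.py <<'E'
r=np.radians
S,PSI,PHI=r(45),r(-120),r(-75)
G=grasp_R(S,PSI,0)
E
sed -i 's/^res=\[\]$/if __name__!="__main__": raise SystemExit\nres=[]/' search.py
python3 - <<'E'
from h import *; from fk import *
src=open("search.py").read().split("if __name__")[0]; exec(src)
q0=np.array([-1.253,.22,1.526,0,1.395,-.126])
p,R=tool_for(np.eye(3),BK,G); pre=p-R[:,0]*.12
qa=ik(pre,R); print(pre,qa, ik(p,R))
for t in np.linspace(0,1,11):
    pp,RR,_=chain(q0+(qa[0]-q0)*t,P); print(pp.round(3),round(clear(pp,RR),3))
print("lin")
for t in np.linspace(0,.12,5): print(clear(p-R[:,0]*t,R), ik(p-R[:,0]*t,R)[1].round(2))
# carry
B0=BK+[0,0,.17]
for th in r([0,40,70,85,95,103,112]):
    Rb,pb=pour_pose(th,PHI,.025,G,PSI); pp,RR=tool_for(Rb,pb,G); o=ik(pp,RR); print(np.degrees(th),pb.round(3),pp.round(3),o[0].round(2),o[1].round(2),round(clear(pp,RR),3))
E
```

```text
[ 0.50388757 -0.24632462  0.12517514] (array([-0.19362411,  0.43413973,  1.66923031, -0.74486716,  1.40843303,
        0.59902178]), np.float64(0.49513283967253874)) (array([-0.32987662,  0.51097277,  1.76186377, -0.8353517 ,  1.21034504,
        0.64233554]), np.float64(0.40464829535372215))
[ 0.268 -0.565  0.232] 0.146
[ 0.301 -0.535  0.212] 0.115
[ 0.33  -0.504  0.195] 0.097
[ 0.356 -0.473  0.179] 0.082
[ 0.381 -0.442  0.166] 0.068
[ 0.403 -0.411  0.155] 0.056
[ 0.425 -0.38   0.146] 0.046
[ 0.445 -0.348  0.138] 0.038
[ 0.465 -0.315  0.132] 0.07
[ 0.485 -0.282  0.128] 0.076
[ 0.504 -0.246  0.125] 0.047
lin
0.03813723162358318 0.4
0.048712693638580495 0.43
0.04038329701443508 0.45
0.04342496263108184 0.48
0.04745436482630058 0.5
0.0 [0.611 0.081 0.17 ] [0.615 0.064 0.21 ] [ 0.36  0.33  1.63 -0.8   1.37  0.34] 0.44 0.07
40.0 [0.598 0.127 0.191] [0.609 0.089 0.21 ] [ 0.06  0.21  1.59 -0.09  1.33 -0.18] 0.98 0.095
70.0 [0.595 0.138 0.2  ] [0.607 0.096 0.197] [-0.19  0.32  1.54  0.39  1.49 -0.52] 1.03 0.074
85.0 [0.596 0.135 0.202] [0.607 0.095 0.188] [-0.29  0.43  1.5   0.58  1.62 -0.64] 1.03 0.053
95.0 [0.598 0.13  0.209] [0.608 0.092 0.188] [-0.34  0.52  1.46  0.69  1.71 -0.7 ] 0.94 0.043
103.0 [0.599 0.124 0.22 ] [0.608 0.089 0.194] [-0.38  0.59  1.42  0.78  1.8  -0.73] 0.85 0.039
112.0 [0.602 0.115 0.232] [0.609 0.085 0.2  ] [-0.41  0.67  1.38  0.87  1.9  -0.75] 0.75 0.033
```

```bash
sed -i 's/HG=.058; OFF=.025/HG=.066; OFF=.022/' h.py; cat > shot.py <<'E'
from plant import *
import cv2,numpy as np
def shot(n,tag,crop=None,s=1):
    c=get_calibration(n); im,d=get_image(n); np.savez(f"pics/{n}{tag}.npz",im=im,d=d,K=c["intrinsics"],T=c["world_from_camera"])
    b=im[:,:,::-1]
    if crop: u0,u1,v0,v1=crop; b=cv2.resize(b[v0:v1,u0:u1],None,fx=s,fy=s,interpolation=cv2.INTER_CUBIC)
    cv2.imwrite(f"pics/{n}{tag}.png",b)
E
python3 - <<'E'
from h import *; from plant import *; from shot import shot
p,R=tool_for(np.eye(3),BK,G); pre=p-R[:,0]*.11
movep(pre+[0,0,.08],eul(R)); move_l(pre,feed=.15); shot("wrist",1); shot("scene",1,(100,260,220,400),4)
o=observe(); print(o["time_s"],o["eef_pos"],pre,o["ft_force"])
E
```

```text
2.4333 [ 0.50230153 -0.25100791  0.12958243] [ 0.5014127  -0.25061123  0.1282254 ] [ 0.65437211 -0.34851004 -0.08811661]
```

View pics/wrist1.png

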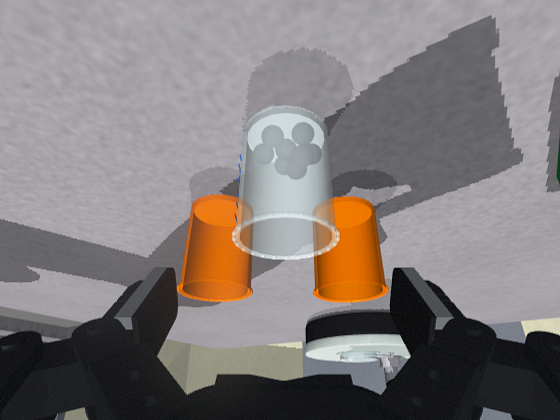

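View pics/scene1.png

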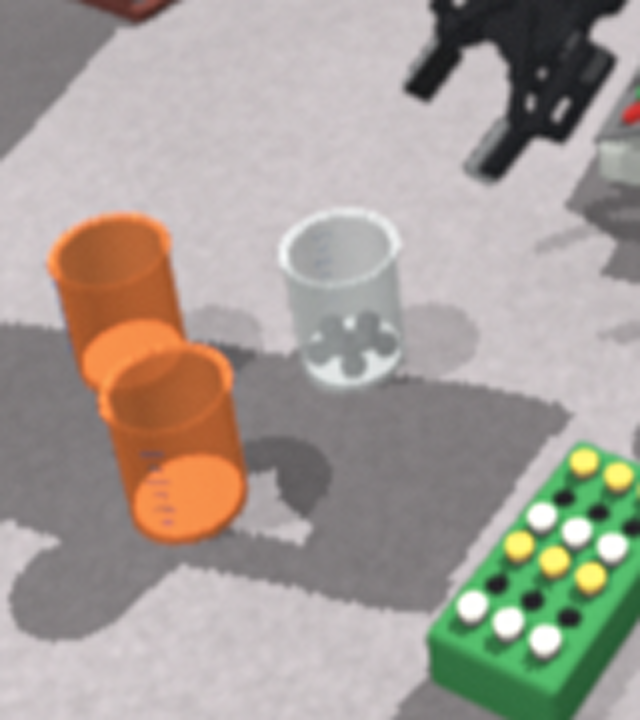

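The wrist view shows the clear beaker between the fingers, rim centre at about (286,236), balls inside, oranges behind it at (215,250) and (350,250). The scene view agrees. Next I check the prediction against the rim, then grasp and lift.

```bash
python3 - <<'E'
from h import *; from plant import *; from shot import shot
z=np.load("pics/wrist1.npz"); print(proj(z["K"],z["T"],BK+[0,0,.085]), ray(z["K"],z["T"],286,236,.085))
p,R=tool_for(np.eye(3),BK,G)
print(move_l(p,feed=.1,max_force=15)); o=observe(); print(o["eef_pos"],p,o["ft_force"])
gripper_to(.05,40); o=observe(); print(o["opening"],o["eef_pos"],o["ft_force"],o["time_s"])
shot("scene",2,(100,260,220,400),4)
E
```

```text
[283.18846419 240.67234881] [ 0.4754021  -0.29918615  0.085     ]
False
[ 0.46324721 -0.31789355  0.05100213] [ 0.46252183 -0.31797219  0.05044365] [-0.78561973 -0.24096716  0.04608694]
0.06519315216646548 [ 0.46340598 -0.31798768  0.05136052] [1.07665736 2.87503345 5.15631874] 4.0083
```

View pics/scene2.png

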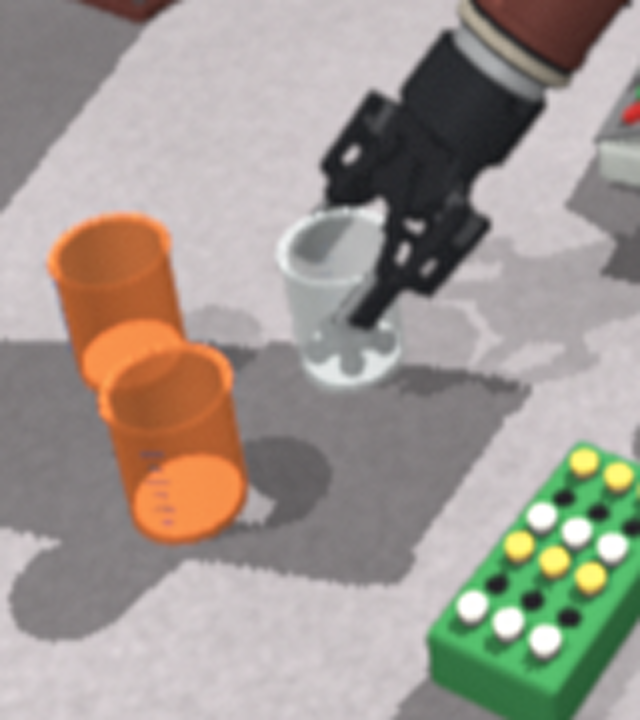

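The fingers have closed on the beaker at 65 mm and it is upright. Now lift and carry.

```bash
python3 - <<'E'
from h import *; from plant import *; from shot import shot
o=observe(); p=o["eef_pos"]
move_l(p+[0,0,.15],feed=.12)
Rb,pb=pour_pose(0,PHI,.025,G,PSI); pp,RR=tool_for(Rb,pb,G)
move_l(pp+[0,0,.02],feed=.13,rotation=eul(RR))
o=observe(); print(o["time_s"],o["eef_pos"],pp,o["opening"],o["ft_force"])
shot("scene",3,(200,400,120,280),4)
shot("top",3)
E
```

```text
8.8083 [0.61452023 0.06618229 0.24041684] [0.61457359 0.06643149 0.22044365] 0.0647532782592299 [-0.35582615 -0.20950014 -2.93609674]
```

View pics/scene3.png

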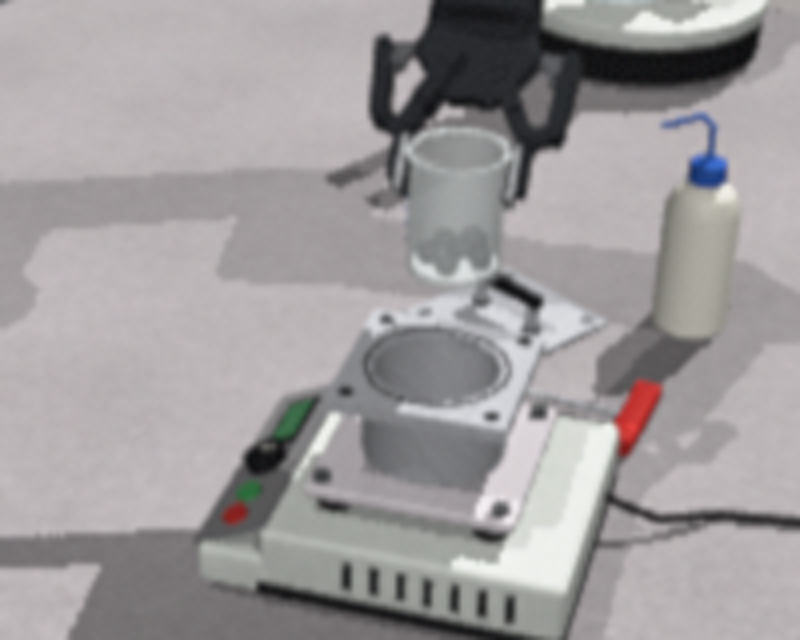

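View pics/top3.png

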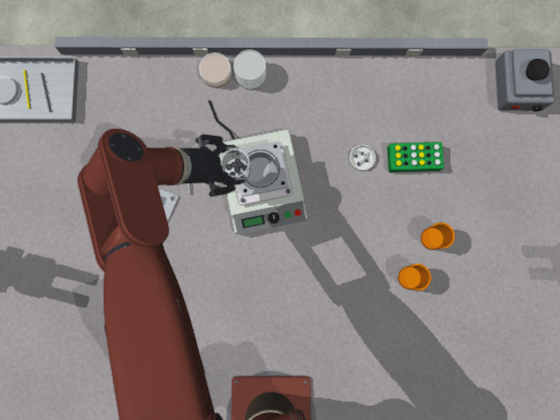

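Beaker held upright at scene crop (455,200), all balls inside, beside the jar mouth at (440,365). Arm clear of the bottle. Start tilting.

```bash
cat > tilt.py <<'E'
import sys
from h import *; from plant import *; from shot import shot
def tilt(ths,feed,back=.025):
    for th in ths:
        Rb,pb=pour_pose(r(th),PHI,back,G,PSI); pp,RR=tool_for(Rb,pb,G)
        try: 
            move_l(pp,feed=feed,rotation=eul(RR))
        except Unreachable as e: print("unreach",th,e); break
E
python3 - <<'E'
from tilt import *
t0=observe()["time_s"]
tilt([40],.06); print(observe()["time_s"]-t0)
tilt([75],.03); o=observe(); print(o["time_s"]-t0,o["eef_pos"],o["tcp_rot"])
shot("scene",4,(200,400,120,280),4)
E
```

```text
0.8499999999999996
1.683399999999999 [0.60906338 0.08768574 0.19895567] [-3.14126383  1.04916025  1.83428347]
```

View pics/scene4.png

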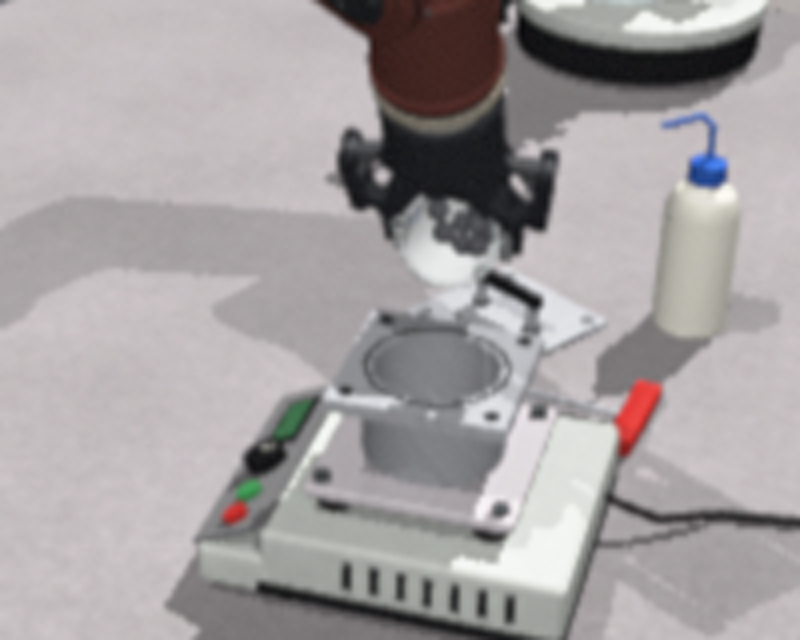

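```bash
python3 - <<'E'
from h import *
z=np.load("pics/scene4.npz"); d=np.array([np.cos(PHI),np.sin(PHI),0])
L=JAR-d*.025+[0,0,.025+.085*np.cos(r(75))]
print((proj(z["K"],z["T"],L)-[200,120])*4,(proj(z["K"],z["T"],JAR)-[200,120])*4)
E
```

```text
[444.19817289 284.65139341] [434.05329394 365.15480926]
```

The lower lip is where predicted, (444,285) against about (440,285) observed, and the jar centre agrees. Continue the pour slowly.

```bash
python3 - <<'E'
from tilt import *
t0=observe()["time_s"]
tilt([85,90,93],.006); print(observe()["time_s"]-t0)
shot("scene","5a",(200,400,120,280),4)
hold(.5)
tilt([96,99],.006); hold(.4); shot("scene","5b",(200,400,120,280),4)
o=observe(); print(o["time_s"]-t0,o["ft_force"])
E
```

```text
2.933299999999999
4.9 [ 0.55033464 -0.03117822 -0.94605705]
```

View pics/scene5a.png

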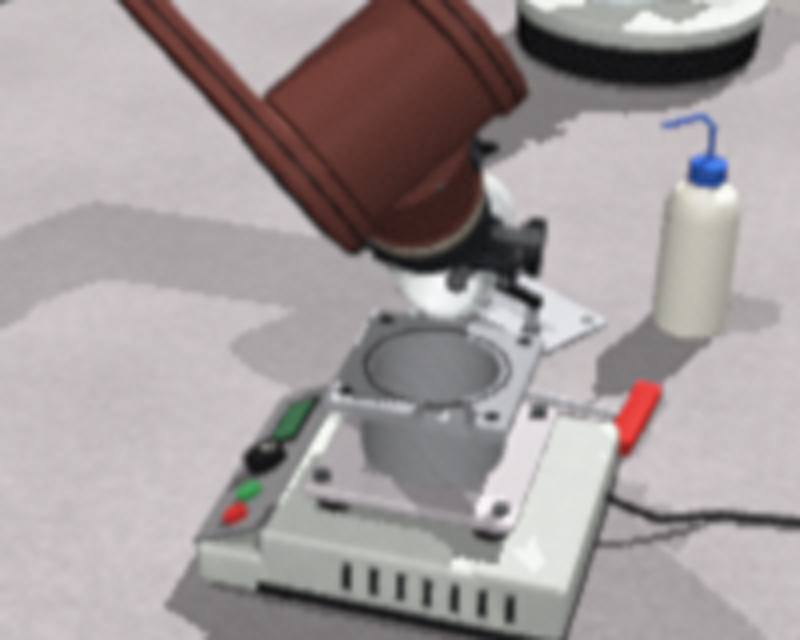

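View pics/scene5b.png

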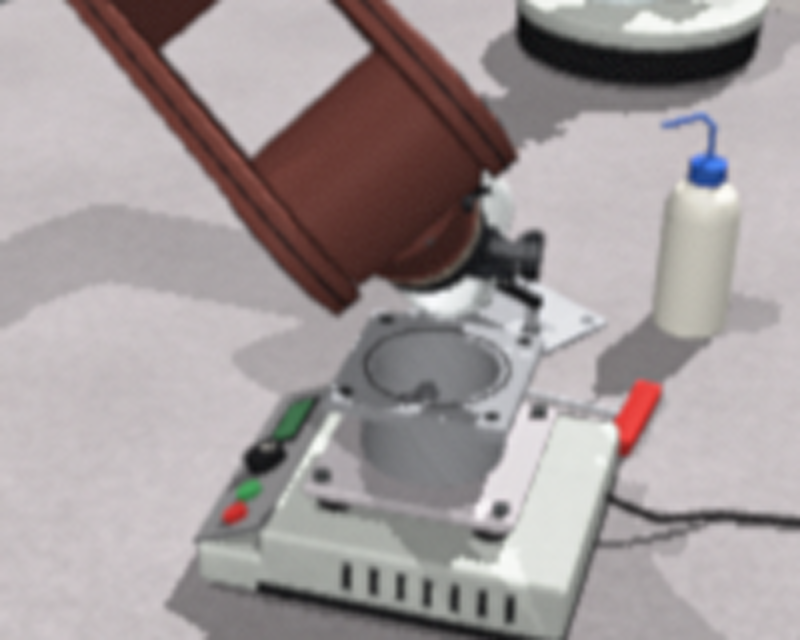

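```bash
python3 - <<'E'
from tilt import *
t0=observe()["time_s"]
tilt([104,110],.01); hold(.4); shot("scene","6a",(200,400,120,280),4); shot("top","6",(205,315,120,220),5)
o=observe(); print(o["time_s"],o["ft_force"])
E
```

```text
17.075 [-0.23317071  0.00096561 -0.92119763]
```

View pics/scene6a.png

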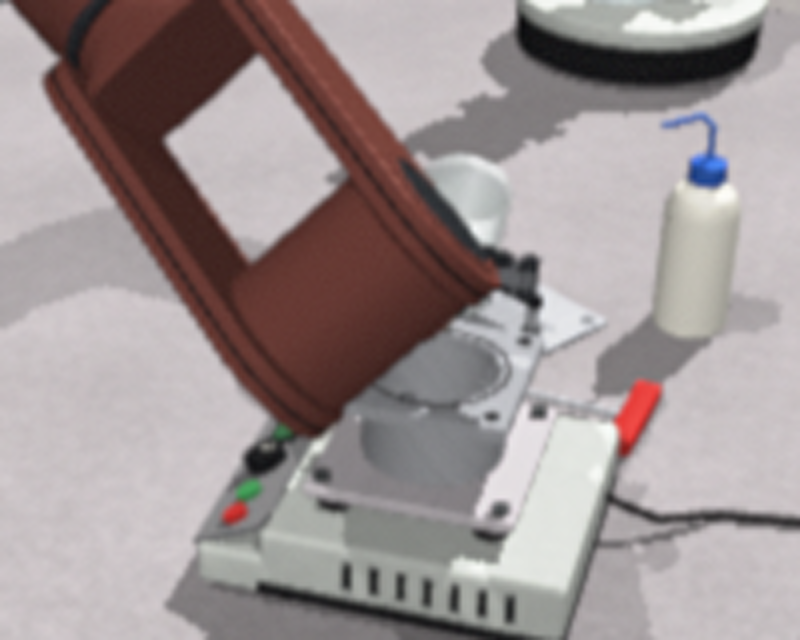

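View pics/top6.png

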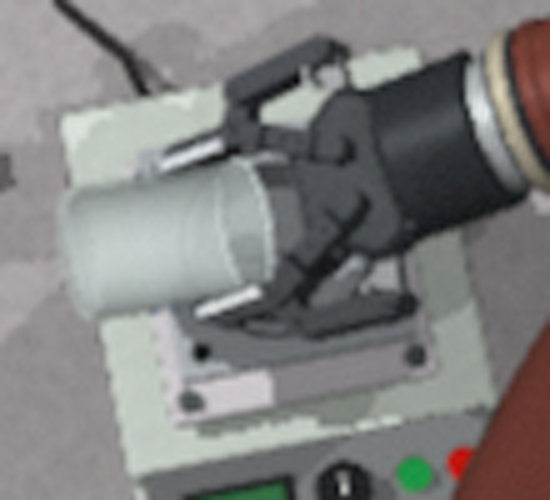

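The top view shows the beaker empty at crop (170,235), with no loose balls in sight. Bring it upright, lift and look into the jar.

```bash
python3 - <<'E'
from tilt import *
tilt([85,40,0],.1)
Rb,pb=pour_pose(0,PHI,.025,G,PSI); pp,RR=tool_for(Rb,pb,G)
move_l(pp+[0,0,.03],feed=.12)
p,R=tool_for(np.eye(3),BK,G)
move_l(p+[0,0,.16],feed=.15,rotation=eul(R))
shot("top","7",(205,315,120,220),5);shot("scene","7")
move_l(p+[0,0,.012],feed=.1)
print(move_l(p+[0,0,-.004],feed=.02,max_force=4)); o=observe(); print(o["time_s"],o["eef_pos"],p,o["ft_force"])
shot("scene","7b",(100,260,220,400),4)
E
```

```text
True
25.075 [ 0.46246511 -0.31802449  0.05127368] [ 0.46252183 -0.31797219  0.05044365] [0.40418325 1.68078194 5.27863218]
```

View pics/top7.png

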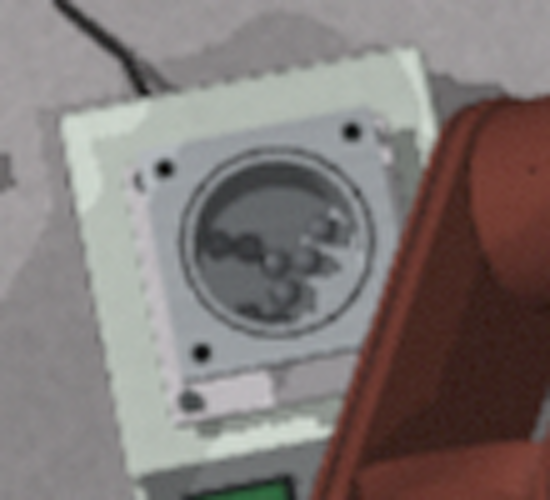

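View pics/scene7.png

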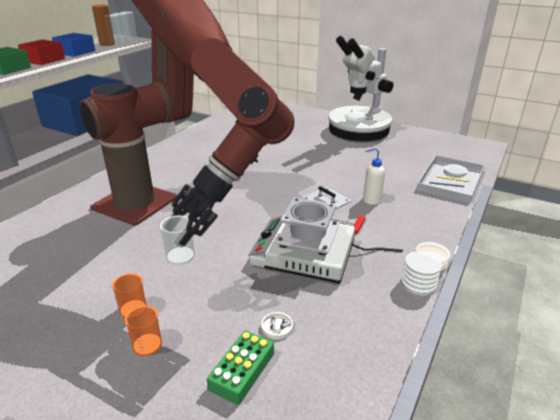

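View pics/scene7b.png

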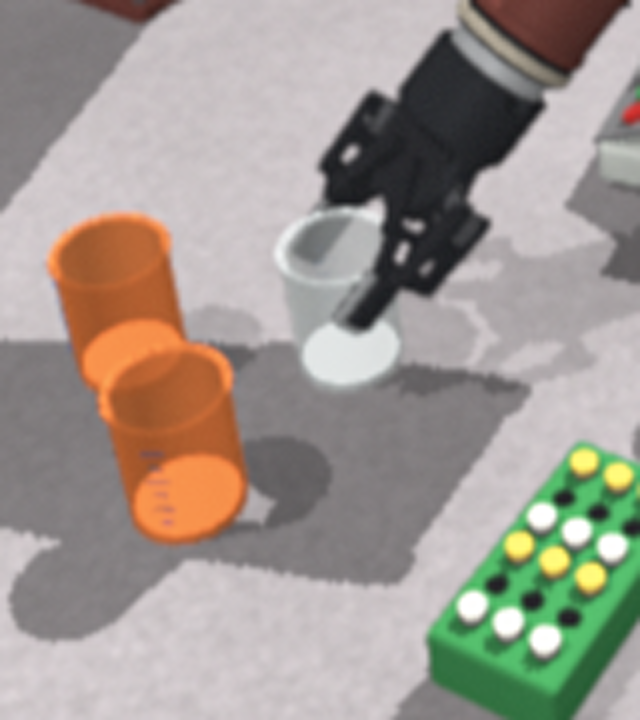

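The beaker is back on the bench, empty. The jar holds the balls (seven or eight blobs at crop (200–340, 225–310)) and none lie on the bench. Release and retreat.

```bash
python3 - <<'E'
from tilt import *
from fk import ik,chain,P
gripper_to(.085,40)
p=observe()["eef_pos"]; R=grasp_R(S,PSI,0)
print(move_l(p-R[:,0]*.12,feed=.15)); o=observe(); print(o["time_s"],o["opening"])
shot("scene","8",(100,260,220,400),4); shot("wrist","8")
# camera side
z=np.load("pics/wrist0.npz"); Rt=chain([-1.253,.22,1.526,0,1.395,-.126],P)[1]
print("cam in tool",Rt.T@(z["T"][:3,3]-[.268,-.564,.231]), "axis",Rt.T@z["T"][:3,2])
for b in r(np.array([68.2,-111.8])):
    for pos,db in (((.545,.3318,.014),0),((.545,.3318,.25),0),((.6253,.0264,.174),r(33.4)),((.6253,.0264,.174),r(33.4-90)),((.6253,.0264,.174),r(33.4+90))):
        y=np.array([np.cos(b+db),np.sin(b+db),0]);x=np.array([0,0,-1.]);RR=np.stack([x,y,np.cross(x,y)],1)
        print(np.degrees(b),np.degrees(db),RR[:,2].round(2),[a.round(2) for a in ik(np.array(pos),RR)])
E
```

```text
False
26.4167 0.08512451586140259
cam in tool [-1.41185307e-01  4.72994839e-05 -6.99651372e-02] axis [ 0.961401   -0.00192902  0.27514431]
68.2 0.0 [ 0.93 -0.37  0.  ] [array([ 0.42,  0.48,  1.63,  0.  ,  1.03, -0.77]), np.float64(0.83)]
68.2 0.0 [ 0.93 -0.37  0.  ] [array([ 0.42,  0.24,  1.47,  0.  ,  1.43, -0.77]), np.float64(1.1)]
68.2 33.4 [0.98 0.2  0.  ] [array([-0.08,  0.27,  1.58,  0.  ,  1.29, -1.86]), np.float64(0.82)]
68.2 -56.6 [ 0.2  -0.98  0.  ] [array([-0.08,  0.27,  1.58,  0.  ,  1.29, -0.29]), np.float64(0.99)]
68.2 123.4 [-0.2   0.98  0.  ] [array([-0.08,  0.27,  1.58,  0.  ,  1.29,  2.86]), np.float64(-0.18)]
-111.80000000000001 0.0 [-0.93  0.37  0.  ] [array([0.42, 0.48, 1.63, 0.  , 1.03, 2.37]), np.float64(0.31)]
-111.80000000000001 0.0 [-0.93  0.37  0.  ] [array([0.42, 0.24, 1.47, 0.  , 1.43, 2.37]), np.float64(0.31)]
-111.80000000000001 33.4 [-0.98 -0.2  -0.  ] [array([-0.08,  0.27,  1.58,  0.  ,  1.29,  1.28]), np.float64(0.99)]
-111.80000000000001 -56.6 [-0.2   0.98  0.  ] [array([-0.08,  0.27,  1.58,  0.  ,  1.29,  2.86]), np.float64(-0.18)]
-111.80000000000001 123.4 [ 0.2  -0.98  0.  ] [array([-0.08,  0.27,  1.58,  0.  ,  1.29, -0.29]), np.float64(0.99)]
```

View pics/scene8.png

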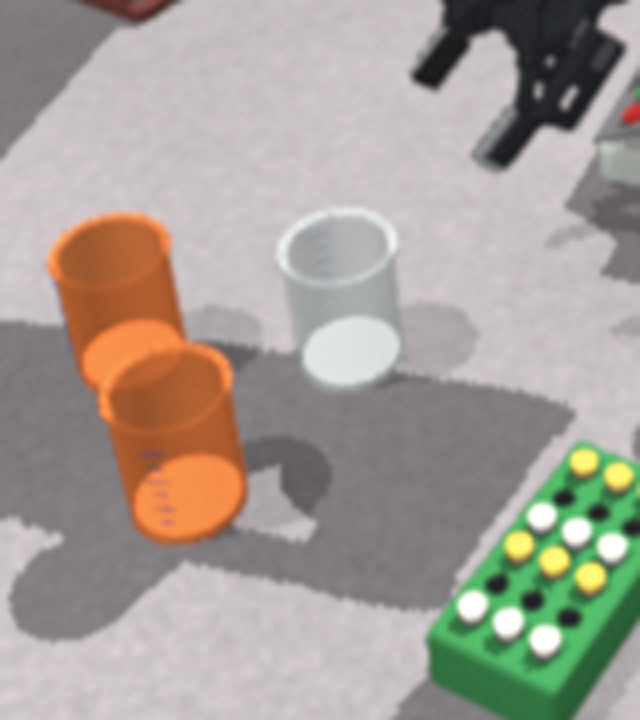

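View pics/wrist8.png

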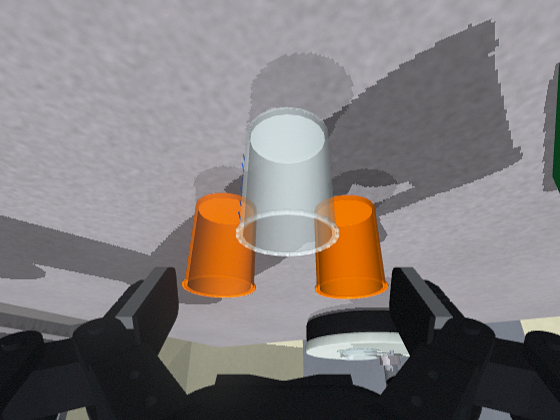

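The beaker stands upright and empty, rim at scene crop (337,245). Now look into the jar from above with the wrist camera.

```bash
cat >> h.py <<'E'
def downR(b):
    y=np.array([np.cos(b),np.sin(b),0]);x=np.array([0,0,-1.]);return np.stack([x,y,np.cross(x,y)],1)
E
python3 - <<'E'
from tilt import *
from plant import *
p=observe()["eef_pos"]; move_l(p+[0,0,.14],feed=.2)
R=downR(r(101.6)); movep([.6253,.0264,.29],eul(R)); hold(.2)
shot("wrist","9"); o=observe(); print(o["time_s"],o["eef_pos"])
E
```

```text
29.575 [0.62522931 0.02624864 0.28985725]<sys>:0: UserWarning: Gimbal lock detected. Setting third angle to zero since it is not possible to uniquely determine all angles.
```

View pics/wrist9.png

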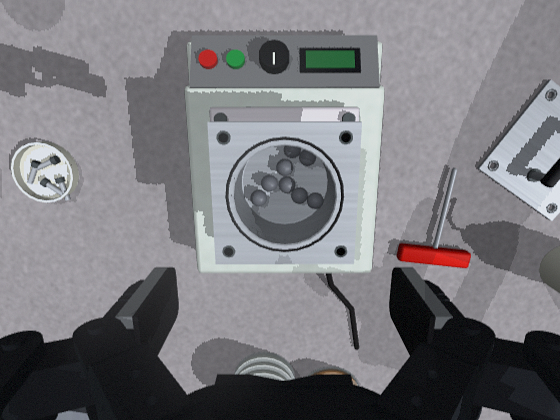

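All eight balls are in the jar: (292,152), (307,158), (285,167), (269,183), (287,185), (260,199), (299,195), (315,200). The thread holes are near (224,137), (346,137), (341,251), (229,251). Measure them as dark blobs.

```bash
cat > blob.py <<'E'
import cv2,numpy as np
from h import ray
def blobs(f,seeds,z,win=11,out=True):
    d=np.load(f); g=cv2.cvtColor(d["im"],cv2.COLOR_RGB2GRAY).astype(float); P=[]
    for u,v in seeds:
        w=g[v-win:v+win+1,u-win:u+win+1]; bg=np.median(w); m=np.clip((bg-30)-w,0,None)
        yy,xx=np.mgrid[-win:win+1,-win:win+1]
        # keep the component at the seed
        n,l,st,c=cv2.connectedComponentsWithStats((m>0).astype(np.uint8))
        k=1+np.argmin([np.hypot(*(ci-win)) for ci in c[1:]]); m=m*(l==k)
        cu,cv=u+(m*xx).sum()/m.sum(),v+(m*yy).sum()/m.sum(); P.append(ray(d["K"],d["T"],cu,cv,z)); print((round(cu,1),round(cv,1)),st[k][4],P[-1].round(4))
    P=np.array(P); a=[]
    for i in range(4):
        e=P[(i+1)%4]-P[i]; print(np.linalg.norm(e).round(4),np.degrees(np.arctan2(e[1],e[0])).round(2)); a.append(np.degrees(np.arctan2(e[1],e[0]))%90)
    print("centre",P.mean(0).round(4),"yaw mod 90",np.mean(a).round(2)); return P
E
python3 - <<'E'
from blob import *
blobs("pics/wrist9.npz",[(224,137),(346,137),(341,251),(229,251)],.145)
E
```

```text
(np.float64(223.0), np.float64(137.3)) 164 [ 0.5894 -0.0292  0.145 ]
(np.float64(345.5), np.float64(137.1)) 164 [0.57   0.0647 0.145 ]
(np.float64(340.3), np.float64(251.0)) 128 [0.6639 0.0841 0.145 ]
(np.float64(228.3), np.float64(251.1)) 126 [ 0.6833 -0.0098  0.145 ]
0.0959 101.68
0.0959 11.67
0.0959 -78.34
0.0959 -168.35
centre [0.6267 0.0274 0.145 ] yaw mod 90 11.66
```

```bash
python3 - <<'E' 2>/dev/null
from tilt import *
R=downR(r(68.2)); movep([.545,.3318,.16],eul(R)); hold(.2)
shot("wrist","10"); o=observe(); print(o["time_s"],o["eef_pos"])
E
```

```text
31.1167 [0.54578418 0.33106217 0.16054612]
```

View pics/wrist10.png

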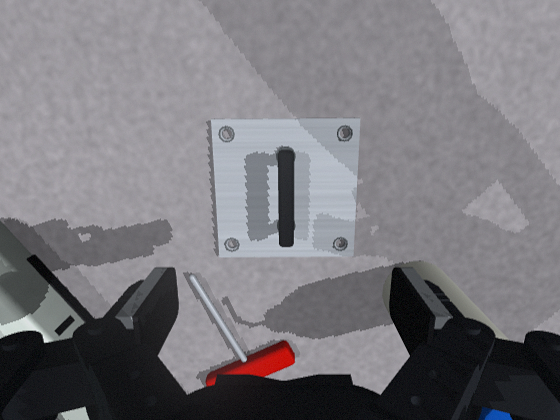

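```bash
python3 - <<'E'
import cv2
im=cv2.imread("pics/wrist10.png"); cv2.imwrite("pics/wrist10z.png",cv2.resize(im[115:261,205:365],None,fx=4,fy=4,interpolation=cv2.INTER_CUBIC)[:600])
E
```

```text
(no output)
```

View pics/wrist10z.png

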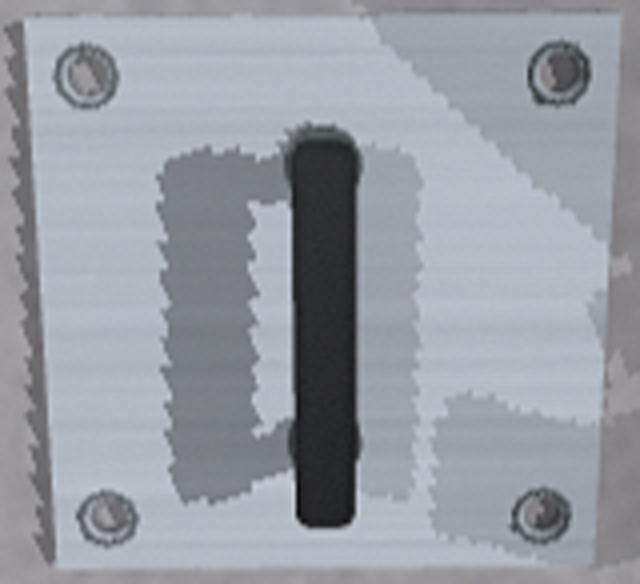

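Hole centres in zoom pixels: (86,76), (559,73), (541,516), (107,517). The handle bar runs x 293–356, y 142–525.

```bash
python3 - <<'E'
from h import *
z=np.load("pics/wrist10.npz");K,T=z["K"],z["T"]
f=lambda U,V,h: ray(K,T,(U+.5)/4-.5+205,(V+.5)/4-.5+115,h)
Pt=np.array([f(*a,.005) for a in [(86,76),(559,73),(541,516),(107,517)]]); print(Pt.round(4),Pt.mean(0).round(4))
for i in range(4):
    e=Pt[(i+1)%4]-Pt[i]; print(np.linalg.norm(e).round(4),(np.degrees(np.arctan2(e[1],e[0]))%90).round(2))
a,b=f(325,142,.039),f(326,525,.039); print((a+b)/2,np.linalg.norm(a-b),np.degrees(np.arctan2(*(b-a)[1::-1])))
E
```

```text
[[0.4841 0.306  0.005 ]
 [0.5192 0.3951 0.005 ]
 [0.6084 0.3598 0.005 ]
 [0.5729 0.2709 0.005 ]] [0.5461 0.333  0.005 ]
0.0957 68.48
0.0959 68.43
0.0958 68.26
0.0955 68.39
[0.54521419 0.33356169 0.039     ] 0.07454300739490688 -21.613146609925874
```

```bash
python3 - <<'E' 2>/dev/null
from tilt import *
R=downR(r(68.4)); gripper_to(.05)
move_l([.5455,.3325,.06],feed=.12,rotation=eul(R))
print(move_l([.5455,.3325,.015],feed=.06,max_force=15)); print(observe()["eef_pos"])
gripper_to(.005,80); o=observe(); print(o["opening"],o["eef_pos"],o["ft_force"])
move_l(o["eef_pos"]+[0,0,.03],feed=.05); hold(.2); o=observe(); print(o["opening"],o["ft_force"],o["torque"],o["time_s"])
shot("scene",11); shot("wrist",11)
E
```

```text
False
[0.5457883  0.33261387 0.01526772]
0.01062255063838408 [0.5459208  0.33274765 0.01571874] [-1.24204005 -0.21701689  3.61725808]
0.010358685634350598 [ 0.75432655  0.08192841 -3.6252019 ] [-0.02473478  0.03485444 -0.02931573] 34.8417
```

View pics/scene11.png

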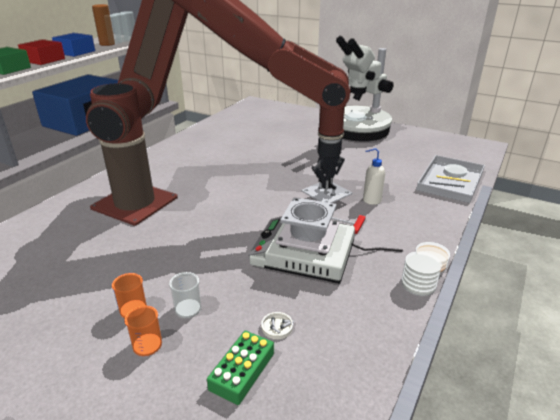

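View pics/wrist11.png

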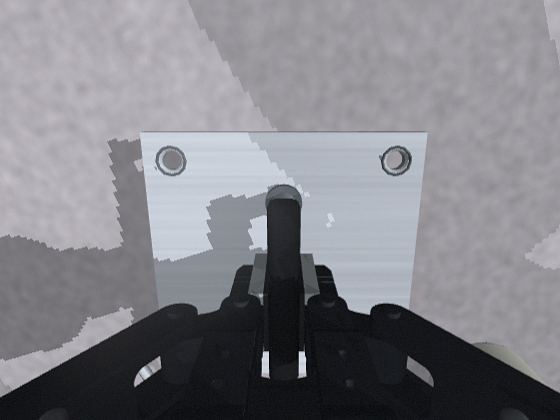

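The plate is lifted, with its two near holes visible at (171,160) and (396,160) in the wrist view. The beaker and bystanders are in place. Check level by a plane fit to the depth.

```bash
cat > plane.py <<'E'
import numpy as np, sys
def fit(f,reg):
    z=np.load(f);K,T,d=z["K"],z["T"],z["d"]; u0,u1,v0,v1=reg
    vv,uu=np.mgrid[v0:v1,u0:u1]; dd=d[v0:v1,u0:u1]; m=dd>0
    c=np.stack([(uu-K[0,2])/K[0,0]*dd,(vv-K[1,2])/K[1,1]*dd,dd],-1)[m]; w=c@T[:3,:3].T+T[:3,3]
    A=np.c_[w[:,:2]-w[:,:2].mean(0),np.ones(len(w))]
    for _ in range(3):
        s=np.linalg.lstsq(A,w[:,2],rcond=None)[0]; e=w[:,2]-A@s; k=abs(e)<2.5*e.std()+1e-4; A,w=A[k],w[k]
    print("slopes",s[:2].round(4),"z",s[2].round(4),"rms",e.std().round(5),len(w))
E
python3 - <<'E'
from plane import fit; from h import *
fit("pics/wrist11.npz",(160,250,135,150)); fit("pics/wrist11.npz",(165,250,140,250)); fit("pics/wrist11.npz",(320,400,180,260)); fit("pics/wrist10.npz",(225,350,123,130));fit("pics/wrist10.npz",(222,268,145,230))
z=np.load("pics/wrist11.npz"); a=ray(z["K"],z["T"],171,160,.035);b=ray(z["K"],z["T"],396.5,160,.035);print(a,b,np.linalg.norm(a-b),np.degrees(np.arctan2(*(b-a)[1::-1])))
E
```

```text
slopes [-0.0125  0.0011] z 0.0339 rms 0.00063 1327
slopes [-0.0015 -0.0008] z 0.0338 rms 0.00061 8992
slopes [-0.0027 -0.0022] z 0.0337 rms 0.00058 6302
slopes [-0.0384  0.0144] z 0.0042 rms 0.0007 844
slopes [-0.0003  0.0008] z 0.0042 rms 0.00067 3857
[0.48353885 0.30623038 0.035     ] [0.51859174 0.39481877 0.035     ] 0.09527124136592593 68.41215544605663
```

```bash
python3 - <<'E' 2>/dev/null
from tilt import *
p=observe()["eef_pos"]; move_l(p+[0,0,.20],feed=.15)
R=downR(r(68.4+33.25)); T=np.array([.6260,.0274,.0])
move_l(T+[0,0,.25],feed=.12,rotation=eul(R))
print(move_l(T+[0,0,.185],feed=.06,max_force=12)); hold(.3)
o=observe(); print(o["time_s"],o["eef_pos"],o["tcp_rot"],o["opening"],o["ft_force"])
shot("scene",12,(230,390,140,260),5); shot("wrist",12); shot("top",12,(205,315,120,220),5)
E
```

```text
False
40.7417 [0.62611126 0.02740662 0.18524377] [-0.28548727  1.57038993 -0.08215032] 0.010382532076250324 [ 0.04918689  0.51960497 -4.35274098]
```

View pics/scene12.png

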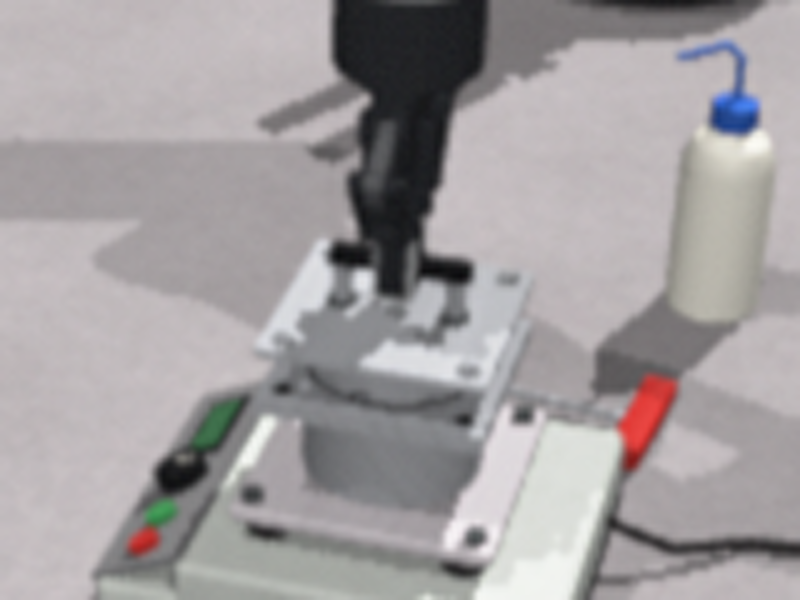

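View pics/wrist12.png

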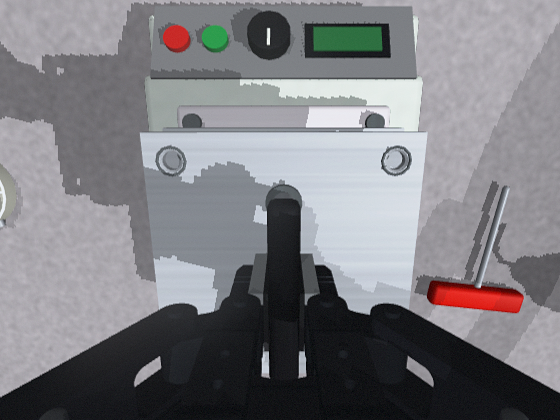

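View pics/top12.png

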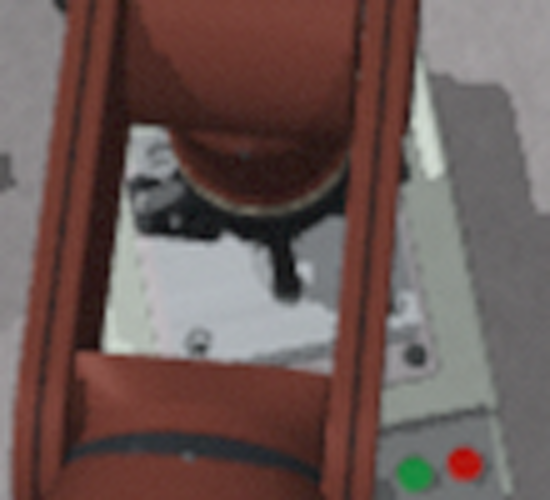

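The plate hangs level above the flange. Its holes sit at the same wrist pixels, (171,160) and (397,160), so nothing slipped. Descend to the final height and check with the scene and top cameras.

```bash
python3 - <<'E' 2>/dev/null
from tilt import *
print(move_l([.6260,.0274,.1715],feed=.02,max_force=10)); hold(.5)
o=observe(); print(o["time_s"],o["eef_pos"],o["opening"],o["ft_force"])
shot("scene",13,(250,370,165,245),6); shot("wrist",13); shot("top",13,(205,315,120,220),5)
from plane import fit
fit("pics/wrist13.npz",(165,250,140,250)); fit("pics/wrist13.npz",(320,400,180,260))
import cv2; z=np.load("pics/scene0.npz"); cv2.imwrite("pics/scene0z.png",cv2.resize(z["im"][165:245,250:370,::-1],None,fx=6,fy=6,interpolation=cv2.INTER_CUBIC))
E
```

```text
False
42.2167 [0.62601264 0.02740649 0.1715341 ] 0.010644482336724041 [ 0.10269551  0.28663546 -4.143336  ]
slopes [-0.001 -0.001] z 0.1601 rms 0.00061 8991
slopes [-0.0019 -0.002 ] z 0.16 rms 0.00057 6289
```

View pics/scene13.png

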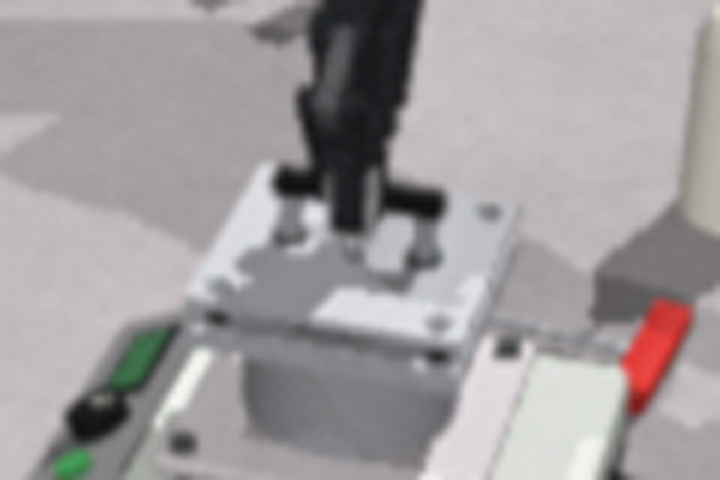

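View pics/scene0z.png

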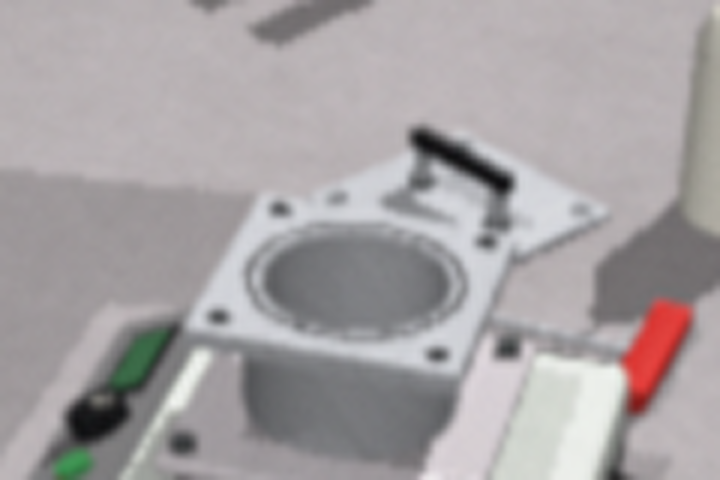

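View pics/top13.png

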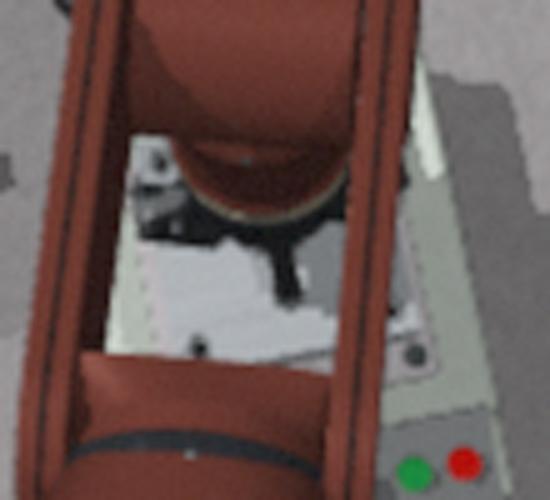

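Scene crop: plate holes at (490,212), (439,322), (221,288), against threads at (487,241), (437,353), (218,317) in the start picture. Top crop: holes at (161,162) and (198,347), against threads at (164,168) and (202,353).

```bash
python3 - <<'E'
from h import *
s=np.load("pics/scene13.npz");t=np.load("pics/top13.npz")
f=lambda z,U,V,k,ou,ov,h: ray(z["K"],z["T"],(U+.5)/k-.5+ou,(V+.5)/k-.5+ov,h)
for h,th in [((490,212),(487,241)),((439,322),(437,353)),((221,288),(218,317))]:
    print("scene",((f(s,*h,6,250,165,.1605)-f(s,*th,6,250,165,.145))*1e3).round(1))
for h,th in [((161,162),(164,168)),((198,347),(202,353))]:
    print("top",((f(t,*h,5,205,120,.1605)-f(t,*th,5,205,120,.145))*1e3).round(1))
w=np.load("pics/wrist13.npz"); a=ray(w["K"],w["T"],171,160,.1605);b=ray(w["K"],w["T"],396.5,160,.1605);print("wrist",a,b,"threads",[.5894,-.0292],[.57,.0647])
E
```

```text
scene [ 0.6 -0.5 15.5]
scene [-0.   0.  15.5]
scene [ 1.6 -0.6 15.5]
top [-0.8  0.4 15.5]
top [ 0.2  1.1 15.5]
wrist [ 0.58876954 -0.0287672   0.1605    ] [0.56942517 0.06498043 0.1605    ] threads [0.5894, -0.0292] [0.57, 0.0647]
```

All three cameras put the holes within about 1.6 mm of the threads, underside about 10–11 mm above the flange, slope about 0.002 rad. Hand in.

```bash
python3 - <<'E'
from plant import *
import numpy as np
o=observe(); print(o["time_s"],abs(o["joint_velocities"]).max(),o["opening"]); job_done()
E
```

```text
42.3667 0.000741857326271825 0.010104778730943424
the job is handed in; nothing more can be done
```

The job is handed in at 42.4 s of the 72 s allowed. The arm is still holding the cover plate over the jar, and no verdict is reported.

**Pour:** I gripped the clear beaker aslant at 40 N and tipped it over the jar to 110 degrees. I then stood it back upright, empty and released, where it had been. The wrist camera showed all eight balls in the jar and none loose on the bench.

**Plate:** I took the handle at 80 N and turned the plate to the mill's yaw of about 11.6 degrees. The last checks showed:
- **Alignment:** the wrist, scene and top cameras put the visible holes within about 1.7 mm of the threads. The cameras' absolute positions disagreed by up to about 1.7 mm, so I aimed between them. The arm hid some holes from each view.
- **Height:** the underside is about 10 to 11 mm above the flange, and no contact force showed on the way down.
- **Level:** the depth fit shows a slope of at most 0.003 rad.
- **Stillness:** joint speeds are below 0.001 rad/s.
- **Grip:** the plate did not slip in the fingers.

The bystanders and the orange look-alikes looked unmoved in the pictures. I did not measure their positions again at the end.

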